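Switch off the charging rail and put the orange battery away

TASK

End of shift at the packing bench: switch the charging rail off by pushing its red toggle all the way over to the far side, then pull the top drawer of the blue drawer unit wide open. Pull the orange battery straight up out of its sprung bay, set it down inside that drawer without dropping it, and push the drawer fully shut. Leave the white and blue batteries plugged in, the rail switched off, and everything else where it stands.

Things in the scene. Friction and masses are not known exactly. Their poses are not given: they have to be found in the camera images.
- rail: Charging rail, an aluminium bar fixed to the table, 64 mm (x) by 280 mm (y) by 45 mm tall. Origin: centre of its underside; z up, x roughly away from the robot. Three bays in its top at y = -92, -24 and +44 mm: 29 mm square recesses 18 mm deep, black edged, each with two sprung detents that hold a battery with about 11 N over the first 5 mm of lift. Toggle switch at y = +108 mm.
- power (a joint): Angle of the rail's toggle switch, rad: 0 = on (stem leans to the rail's -x, towards the robot), 1.0 = off (leans to +x). Hinged about the rail's y axis at x = 0, y = +108, z = 45 mm in the rail's frame; stays where it is left, needs about 1.5 N at the tip. Starts at or near on.
- power_tip (a point): Centre of the red ball, 22 mm in diameter, at the top of the toggle's 10 mm thick stem, 45 mm from its pivot.
- battery_orange: The battery to put away: black block with orange cap and side panels, 40 mm (x) by 42 mm (y) by 45 mm tall, about 0.15 kg, with a grey plug 26 by 27 mm reaching 16 mm below it. Origin: centre of the block's underside, which rests on the rail's top (block z 0 to +45 mm, plug -16 to 0). Axes as the rail's while plugged in, in any of the bays; 26 mm free between neighbours.
- battery_white: Same battery with a white cap and panels, in another bay; stays plugged in.
- battery_blue: Same battery with a blue cap and panels, in another bay; stays plugged in.
- cabinet_front (a point): Middle of the top front edge of the desktop drawer unit fixed to the table: grey, two blue drawer fronts one above the other, steel bar handles; 210 mm deep (x), 220 mm wide (y), 214 mm tall. Axes as the cabinet's: x to its back, z up; this point lies on the front plane, 214 mm above the table. The front faces -x, roughly towards the robot.
- cabinet_drawer0 (a joint): How far the top drawer is pulled out, in m: 0 = shut, at most 0.142; it slides along the cabinet's -x and needs about 1 N. It may start up to 15 mm ajar.
- cabinet_drawer0_handle (a point): Middle of the top drawer's handle bar: 11 mm thick, 110 mm long along the cabinet's y, its axis 35 mm in front of the drawer's face and about 38 mm below the cabinet's top. Moves with the drawer.
- drawer_floor (a point): Point on the top drawer's inner floor, midway across and 42 mm behind the inside of its front wall, moving with it; axes as the cabinet's (x to the back). Inside 165 (x) by 178 (y) mm, 75 mm deep: x from -42 to +122 mm; handle bar at x = -98 mm. The cabinet's top is 86 mm above this floor; pulled out by d, only x from -42 mm to about d - 48 mm is open from above.
- tape_roll: Brown tape roll, 90 mm across, 48 mm tall, lying on top of the cabinet. Origin: centre of its underside. Leave alone.
- stapler: Red and black stapler, 140 x 34 x 47 mm, on the table on the left. Origin: centre of its underside. Leave alone.
- pen_mug: Blue mug, 76 mm across, 90 mm tall, between rail and cabinet at the back. Origin: centre of its underside. Leave alone.
- label_roll: White label roll, 90 mm across, 50 mm tall, on the table close to the robot. Origin: centre of its underside. Leave alone.
- glue_jar: White jar with a yellow cap, 60 mm across, 85 mm tall, on the right. Origin: centre of its underside. Leave alone.
There are look-alikes about, which are no part of the job. Leave any green or turquoise look-alike of the battery_white alone.

How it is judged:
By the outcome, as a careful person would: the job done as asked, in the order asked, and still so for the second after the job is handed in, with the robot touching nothing.
It also fails if it takes over 72 s, if anything falls off the work surface, if the arm or the gripper's body presses on something with over 40 N, if the wrist force passes 120 N, or if a joint passes its speed limit or range.

ROBOT

A 7-joint arm with a two-finger parallel gripper is mounted at the origin on the work surface. World frame = base frame: x ahead of the robot, y to its left, z up, the work surface at z = 0. Lengths are in m, angles in degrees, forces in N, time in s.
With the tool pointing down it reaches from about 0.425 to 0.875 m from the base axis. Payload 4.7 kg.
Tool frame: the origin (TCP) lies on the centre line of the jaws, within the pads' length; the fingertips stand 17 mm ahead of it and the grasp point (between the pads) lies 2 mm behind it; z points along the fingers, y is the line along which they close (so a half turn about z gives the same grasp; the last joint's range is limited). The gripper opens to 87 mm and grips with 3 to 60 N. Pads are 19 mm wide; open, the fingers measure 117 mm over their backs; the gripper's body (75 mm by 190 mm) begins 51 mm behind the grasp point.
Start: joints at [66.698, 18.392, -4.016, 83.108, 1.295, 78.541, -3.26], TCP at [0.266, -0.593, 0.201] pointing down, gripper open.
Joint ranges: [-163.93, 163.93], [-17.29, 119.83], [-79.2, 71.16], [3.27, 140.29], [-89.18, 269.18], [5.43, 117.66], [-154.24, 154.24]. Speed limits (degrees/s): [147.25, 147.25, 180, 180, 180, 180, 180].

INTERFACE

Orientations are given as [roll, pitch, yaw] about the fixed x, y, z axes, in that order (R = Rz(yaw) Ry(pitch) Rx(roll)).
In Python, from cell import env, read_camera gives the robot as it stands.
- The arm moves only by the shell command python3 -m jog 'ROWS' [FORCE]. ROWS is JSON, a list of rows, each a list of 5 numbers: the opening, from 0 (shut) to 1 (fully open), then the shift along the tool's x, y, z each as a share of 0.02 m, from -1 to 1, then the turn about the tool's z as a share of 45 degrees, from -1 to 1. In form: [[gripper, x, y, z, yaw], ...]. A call has 1 to 12 rows; each row shifts and turns the commanded pose from where the row before left it, along the tool's axes as they then stand; what a row does not reach is not made up. A row lasts 1/12 s, in which the tool goes at most 41.7 mm and 7.16 degrees, less where a joint would pass 70% of its speed; a pose out of reach is approached as far as the arm can. A call with a number of a shift or a turn outside -1 to 1 is refused whole. A call with a gripper value outside its range is refused whole. The fingers move at their own pace and stop on an object; FORCE is the grip in N (left out, the last holds). Time passes only in rows, so rows that do not move let the fingers close. It gives the time, the measured TCP pose, the force, the opening and the grip force at its end, in the units of the state.
- env.get_obs(): the state, without advancing time (a new reading comes with each control period).
- read_camera(name): name is "scene" or "top" or "wrist"; returns a dict with "color" (400x640x3 uint8, red, green, blue), "range_z" (400x640 float32, m along the optical axis (not along the pixel's ray), 0 where there is no reading), "mtx" (3x3 intrinsics, pixels), "world_from_camera" (4x4, takes a point from camera to world coordinates); the wrist camera has in their place "T_tool_cam" (4x4, takes a point from camera to tool coordinates, whose origin is the TCP and whose axes are the flange's). Camera axes: x right, y down, z forward; pixel columns grow to the right and rows downward; lengths in m; the calibration is good to about 2 mm. A picture is of the moment at which its call begins: read the wrist's pose just before it.
- env.sign_off(): hands the job in; it is judged then, once.
The state is a dict: "time_s": time; "qpos": joint angles; "joint_velocities": joint speeds; "effort": joint torques, N m; "tool_pos": TCP position; "tool_rot": TCP orientation; "force": force on the tool from outside, world axes, zero at the start; "wrist_torque": the same for the moment, N m; "grip_width": finger opening in m; "grasp_force": force on a finger pad.
Only numpy, scipy, OpenCV 4.12 (cv2) and the standard library are available. Lean on these libraries where they do the work, as an engineer would, in place of code of your own. Each camera call takes 0.05 s, during which the arm holds its last target. There are 200 camera calls.

## Working session

There is one attempt and no reset: what is moved stays moved. The work goes in short steps, Python scripts to look and compute and a shell command to move; the robot and the scene stay as the last step left them, time stands still between calls to the robot, and variables do not carry over. Pictures are saved under pics/ and viewed, at most 10 in all, crops included, and the job is handed in when it is done.

```bash
ls; mkdir -p pics
python3 - <<'E'
from cell import env, read_camera
import cv2, numpy as np
o=env.get_obs(); print(o)
for n in("scene","top"):
    d=read_camera(n); cv2.imwrite(f"pics/{n}0.png",d["color"][:,:,::-1]); np.savez(f"{n}0.npz",**d)
    print(n,d["mtx"].tolist(),np.round(d["world_from_camera"],3).tolist())
E
```

```text
pics
{'time_s': 0.0, 'qpos': array([66.69815495, 18.43925676, -4.01577149, 83.17478509,  1.29544926,
       78.54285073, -3.2612849 ]), 'joint_velocities': array([ 0.06068345, -0.04683892,  0.005992  ,  0.00707708, -0.00523538,
       -0.01580492, -0.04748317]), 'effort': array([ 1.01428188e-03, -4.91284454e+01, -4.03661672e-01, -3.12524450e+01,
       -6.42792019e-02,  4.37740353e-02,  1.53005735e-04]), 'tool_pos': array([ 0.26521669, -0.59276308,  0.19956041]), 'tool_rot': array([-1.79888380e+02,  6.23775419e-03,  2.41106307e+01]), 'force': array([-0.24443982,  0.18797711,  0.3243317 ]), 'wrist_torque': array([0.02496951, 0.01762153, 0.05875334]), 'grasp_force': 0.0, 'grip_width': 0.08727108043033671}
scene [[470.1898975561851, 0.0, 316.21674354304906], [0.0, 470.1898975561851, 203.72439856655782], [0.0, 0.0, 1.0]] [[0.655, 0.44, -0.614, 1.54], [0.755, -0.399, 0.52, -0.86], [-0.016, -0.805, -0.593, 1.074], [0.0, 0.0, 0.0, 1.0]]
top [[482.08361498144313, 0.0, 313.69230624040495], [0.0, 482.08361498144313, 199.9342990863645], [0.0, 0.0, 1.0]] [[0.008, -0.996, 0.091, 0.447], [-1.0, -0.007, 0.008, -0.088], [-0.007, -0.091, -0.996, 1.694], [0.0, 0.0, 0.0, 1.0]]
```

View pics/scene0.png

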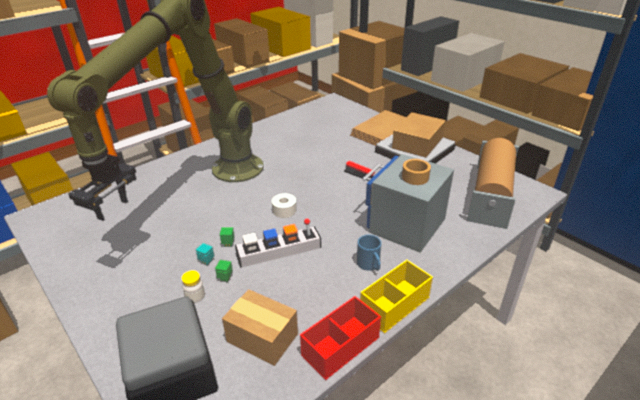

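View pics/top0.png

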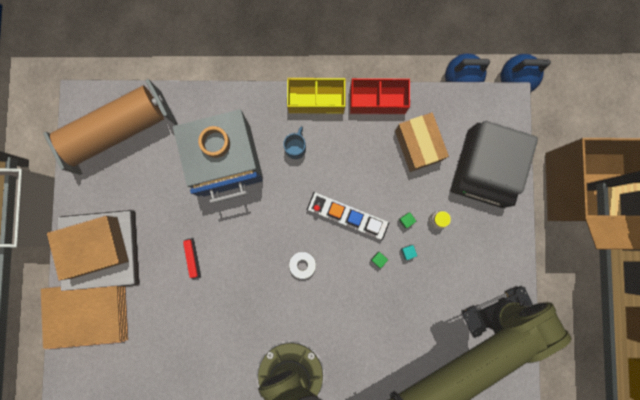

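The scene picture shows the rail with white, blue and orange batteries and a red toggle (scene 250,240 / 270,238 / 290,234 / 308,222), and the cabinet at (410,200) with the tape roll on top. In the top view the toggle is at (318,203), orange at (337,210), blue at (355,218), white at (374,226), and the top drawer's handle at about (228,190). The green and turquoise look-alikes are at (408,220), (379,260) and (409,253).

Orange candidates in the top view are the battery (337,210) and the tape roll (213,141). Only the first sits in a rail bay with an orange cap, and I'll confirm it in a crop.

```bash
cat > h.py <<'E'
import numpy as np, cv2
def load(n): return dict(np.load(n))
def ray(d,u,v):
    T=d["world_from_camera"];K=d["mtx"]
    r=T[:3,:3]@np.array([(u-K[0,2])/K[0,0],(v-K[1,2])/K[1,1],1]); return T[:3,3],r
def onz(d,u,v,z):
    o,r=ray(d,u,v); return o+r*(z-o[2])/r[2]
def cross(a,b):  # a,b=(o,r): midpoint and gap
    (o,r),(p,s)=a,b
    t=np.linalg.lstsq(np.c_[r,-s],p-o,rcond=None)[0]; x=o+r*t[0];y=p+s*t[1]
    return (x+y)/2,np.linalg.norm(x-y)
def cloud(d):
    v,u=np.mgrid[:400,:640]; K=d["mtx"];T=d["world_from_camera"];Z=d["range_z"]
    P=np.stack([(u-K[0,2])/K[0,0]*Z,(v-K[1,2])/K[1,1]*Z,Z],-1)
    return P@T[:3,:3].T+T[:3,3]
E
python3 - <<'E'
from h import *
D={n:load(n+"0.npz") for n in("scene","top")}
boxes={"scene":(228,205,330,270),"top":(300,185,395,245)}
cols={"red":((0,150,80),(5,255,255)),"orange":((7,150,80),(18,255,255)),"blue":((105,120,60),(125,255,255))}
for n,d in D.items():
    P=cloud(d);hsv=cv2.cvtColor(d["color"],cv2.COLOR_RGB2HSV);x0,y0,x1,y1=boxes[n]
    for c,(a,b) in cols.items():
        m=cv2.inRange(hsv,a,b);m2=np.zeros_like(m);m2[y0:y1,x0:x1]=m[y0:y1,x0:x1]
        k,l,s,ce=cv2.connectedComponentsWithStats(m2)
        for i in range(1,k):
            if s[i,4]>8: q=P[l==i]; print(n,c,s[i].tolist(),ce[i].round(1),"med",np.median(q,0).round(4),"zmax",np.percentile(q[:,2],[5,50,95]).round(3))
t=D["top"];P=cloud(t)
# cabinet top plane & rail rectangles
for nm,(x0,y0,x1,y1),(za,zb) in (("cab",(165,90,270,200),(.205,.222)),("rail+",(300,185,395,245),(.03,.11))):
    q=P[y0:y1,x0:x1].reshape(-1,3);q=q[(q[:,2]>za)&(q[:,2]<zb)]
    r=cv2.minAreaRect(q[:,:2].astype(np.float32));print(nm,len(q),r,cv2.boxPoints(r).round(3).tolist(),np.median(q[:,2]))
q=P[180:225,195:265].reshape(-1,3);m=(q[:,2]>.12)&(q[:,2]<.2)
print("handle-ish",m.sum());
a=cv2.resize(t["color"][180:250,295:400],None,fx=5,fy=5,interpolation=cv2.INTER_CUBIC)
b=cv2.resize(t["color"][165:225,180:270],(525,350),interpolation=cv2.INTER_CUBIC)
c=np.vstack([a[:300],b[:300]]);cv2.imwrite("pics/crop1.png",c[:,:,::-1])
E
```

```text
scene red [305, 219, 5, 5, 17] [306.6 221. ] med [ 0.5755 -0.0866  0.0912] zmax [0.087 0.091 0.096]
scene orange [284, 224, 13, 11, 107] [289.8 229.3] med [ 0.5701 -0.1546  0.0893] zmax [0.082 0.089 0.094]
scene orange [289, 237, 7, 4, 20] [291.8 238.2] med [ 0.5822 -0.1579  0.0615] zmax [0.055 0.061 0.069]
scene blue [264, 229, 13, 11, 107] [269.9 233.9] med [ 0.5437 -0.217   0.0894] zmax [0.083 0.089 0.093]
scene blue [269, 241, 7, 4, 15] [272.3 242.7] med [ 0.5579 -0.22    0.0622] zmax [0.058 0.062 0.065]
top red [314, 205, 6, 6, 26] [316.3 207.3] med [ 0.5694 -0.0831  0.0955] zmax [0.09  0.095 0.101]
top orange [329, 203, 15, 15, 150] [336.  210.2] med [ 0.5605 -0.1498  0.0899] zmax [0.069 0.09  0.097]
top blue [348, 211, 15, 15, 146] [354.7 217.6] med [ 0.5346 -0.2128  0.0897] zmax [0.081 0.09  0.096]
cab 3909 ((0.7366193532943726, 0.23555883765220642), (0.2207006961107254, 0.22186747193336487), 15.052964210510254) [[0.6010000109672546, 0.3140000104904175], [0.6589999794960022, 0.10000000149011612], [0.871999979019165, 0.15700000524520874], [0.8140000104904175, 0.3709999918937683]] 0.214545638371054
rail+ 1553 ((0.5468785762786865, -0.19051679968833923), (0.28191882371902466, 0.0656481608748436), 68.1683349609375) [[0.46399998664855957, -0.3089999854564667], [0.5249999761581421, -0.33399999141693115], [0.6299999952316284, -0.07199999690055847], [0.5690000057220459, -0.04699999839067459]] 0.048240963354885036
handle-ish 502
```

View pics/crop1.png

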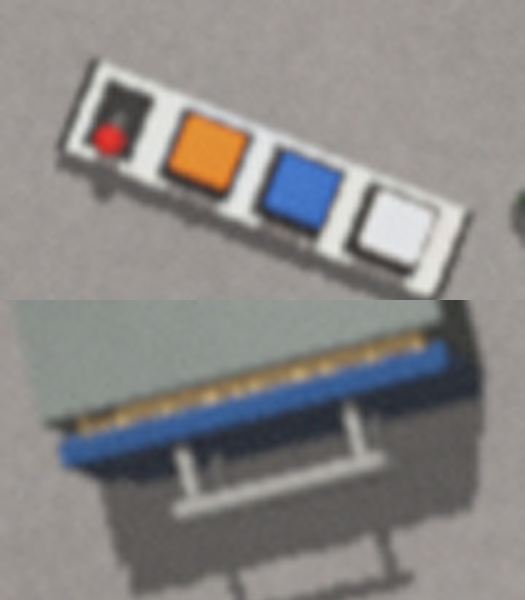

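The crop confirms it: the orange-capped battery at crop (208,150), which is top (337,210), sits in the bay nearest the red toggle at crop (110,138). The drawer front is slightly ajar, and its handle bar runs from crop (180,510) to (380,460). Next I'll triangulate these and compute the first shift.

```bash
cat >> h.py <<'E'
from scipy.spatial.transform import Rotation as R
RA=np.deg2rad(-21.8);CA=np.deg2rad(15.1)
def to(p,yaw=None):  # shift to p in tool axes, in rows' units (20 mm), and turn in units of 45 deg
    from cell import env
    o=env.get_obs();T=R.from_euler('xyz',o["tool_rot"],degrees=True)
    d=T.inv().apply(np.array(p)-o["tool_pos"])/.02
    a=None if yaw is None else -((yaw-o["tool_rot"][2]+180)%360-180)/45
    print("pos",o["tool_pos"].round(4),"rot",o["tool_rot"].round(1),"need",d.round(2),"turn",a)
E
python3 - <<'E'
from h import *
S,T=load("scene0.npz"),load("top0.npz")
for n,a,b in (("orange cap top",(289.8,229.3),(336,210.2)),("blue",(269.9,233.9),(354.7,217.6)),("ball",(306.6,221),(316.3,207.3))):
    p,g=cross(ray(S,*a),ray(T,*b));print(n,p.round(4),"gap",round(g,4))
c=np.array([.547,-.1905]);u=np.array([np.cos(RA),np.sin(RA)]);v=np.array([-u[1],u[0]])
for y in(.108,.044,-.024,-.092):print("rail y",y,(c+v*y).round(4))
e=[onz(T,210.9,201.0,.176),onz(T,245.1,192.4,.176)];print("handle",np.round(e,4).tolist(),"len",np.linalg.norm(e[0]-e[1]),"mid",((e[0]+e[1])/2).round(4), "yaw",np.degrees(np.arctan2(*(e[1]-e[0])[[0,1]])))
P=cloud(T);q=P[180:225,195:265].reshape(-1,3);q=q[(q[:,2]>.16)&(q[:,2]<.212)]
ux=np.array([np.cos(CA),np.sin(CA)]);cx=q[:,:2]@ux
for lo in np.arange(.55,.70,.01):
    k=(cx>=lo)&(cx<lo+.01)
    if k.sum():print(round(lo,3),k.sum(),np.median(q[k],0).round(3))
k=(P[...,2]>.25)&(P[...,2]<.275);k[:,:165]=0;k[:,270:]=0
print("tape",np.median(P[k],0),"cab x along", np.percentile(P[k][:,:2]@ux,[1,99]))
to([.517,-.062,.2],68.2)
E
python3 -m jog '[[0,0,0,0,-0.14],[0,0,0,0,-0.14],[0,0,0,0,-0.14],[0,0,0,0,-0.14],[0,0,0,0,-0.14],[0,0,0,0,-0.14],[0,0,0,0,-0.14]]'
python3 -c "
from h import *;to([.517,-.062,.2],68.2)"
```

```text
orange cap top [ 0.5609 -0.1497  0.0816] gap 0.0009
blue [ 0.5362 -0.2127  0.0818] gap 0.0
ball [ 0.5697 -0.0838  0.0867] gap 0.0005
rail y 0.108 [ 0.5871 -0.0902]
rail y 0.044 [ 0.5633 -0.1496]
rail y -0.024 [ 0.5381 -0.2128]
rail y -0.092 [ 0.5128 -0.2759]
handle [[0.5804, 0.2497, 0.176], [0.6085, 0.1418, 0.176]] len 0.11147408596212949 mid [0.5945 0.1958 0.176 ] yaw 165.39172327129066
0.62 100 [0.596 0.199 0.181]
0.63 40 [0.603 0.194 0.179]
0.64 15 [0.606 0.243 0.18 ]
0.65 17 [0.615 0.246 0.181]
0.66 215 [0.628 0.225 0.197]
0.67 87 [0.631 0.246 0.202]
0.68 48 [0.637 0.264 0.192]
0.69 5 [0.637 0.29  0.209]
tape [0.75096839 0.22305149 0.26194713] cab x along [0.04757446 0.83488463]
pos [ 0.2653 -0.5928  0.1997] rot [-179.9    0.    24.1] need [ 2.233e+01 -1.908e+01  1.000e-02] turn -0.9797354072721406
time_s: 0.68
tool_pos: [0.2654, -0.593, 0.2]
tool_rot: [-180.0, -0.0, 68.5]
force: [0.3, -1.1, -0.6]
grip_width: 0.048
grasp_force: 0.0
pos [ 0.2654 -0.593   0.2   ] rot [-180.    -0.    68.5] need [2.931e+01 1.990e+00 2.000e-02] turn 0.00725618443631346
```

```bash
python3 -m jog '[[0,1,0.1,0,0],[0,1,0.1,0,0],[0,1,0.1,0,0],[0,1,0.1,0,0],[0,1,0.1,0,0],[0,1,0.1,0,0],[0,1,0.1,0,0],[0,1,0.1,0,0],[0,1,0.1,0,0],[0,1,0.1,0,0]]'
python3 -m jog '[[0,1,0.1,0,0],[0,1,0.1,0,0],[0,1,0.1,0,0],[0,1,0.1,0,0],[0,1,0.1,0,0],[0,1,0.1,0,0],[0,1,0.1,0,0],[0,1,0.1,0,0],[0,1,0.1,0,0],[0,1,0.1,0,0]]'
python3 -m jog '[[0,1,0,0,0],[0,1,0,0,0],[0,1,0,0,0],[0,1,0,0,0],[0,1,0,0,0],[0,1,0,0,0],[0,1,0,0,0],[0,1,0,0,0],[0,1,0,0,0],[0,0.3,0,0,0],[0,0,0,0,0],[0,0,0,0,0]]'
python3 - <<'E'
from h import *
from cell import env, read_camera
to([.517,-.062,.09],68.2)
o=env.get_obs();print(o["qpos"].round(1))
d=read_camera("wrist");cv2.imwrite("pics/w1.png",d["color"][:,:,::-1]);print(d["T_tool_cam"].round(3).tolist())
E
```

```text
time_s: 1.52
tool_pos: [0.3584, -0.4139, 0.2002]
tool_rot: [-180.0, -0.0, 68.2]
force: [0.2, 0.1, -0.9]
grip_width: 0.0004
grasp_force: 0.0
time_s: 2.35
tool_pos: [0.4511, -0.2357, 0.2003]
tool_rot: [-180.0, 0.0, 68.2]
force: [-0.4, -0.3, 0.2]
grip_width: 0.0001
grasp_force: 0.0
time_s: 3.35
tool_pos: [0.5197, -0.0649, 0.2003]
tool_rot: [-180.0, 0.1, 68.2]
force: [-0.5, -1.3, -0.8]
grip_width: 0.0002
grasp_force: 0.0
pos [ 0.5197 -0.0649  0.2003] rot [-1.80e+02  1.00e-01  6.82e+01] need [ 0.09 -0.18  5.52] turn 0.0002703967220099912
[ 38.6   5.1 -36.1  99.9   3.2  76.1 -20. ]
[[0.0, -0.969, -0.248, 0.068], [1.0, 0.0, 0.0, 0.0], [0.0, -0.248, 0.969, -0.185], [0.0, 0.0, 0.0, 1.0]]
```

View pics/w1.png

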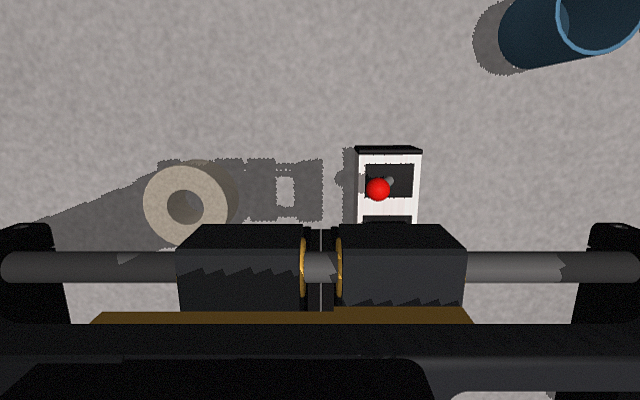

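The wrist view shows the red ball at (378,189) to the right of the closed fingers, leaning towards them, as expected (+y tool is rail +x). I'll descend and push.

```bash
python3 -m jog '[[0,0.1,-0.1,1,0],[0,0,0,1,0],[0,0,0,1,0],[0,0,0,1,0],[0,0,0,1,0],[0,0,0,0.5,0],[0,0,0,0,0]]'
python3 -m jog '[[0,0,1,0,0],[0,0,0.5,0,0],[0,0,0.5,0,0],[0,0,0.4,0,0],[0,0,0.4,0,0],[0,0,0,0,0]]'
python3 -c "
from h import *;to([.5871-.005*.928,-.0902+.005*.371,.09],68.2)"
```

```text
time_s: 3.98
tool_pos: [0.5168, -0.0628, 0.0883]
tool_rot: [-179.7, 0.1, 68.1]
force: [0.2, 0.2, -0.4]
grip_width: 0.0004
grasp_force: 0.0
time_s: 4.48
tool_pos: [0.5725, -0.0831, 0.091]
tool_rot: [179.9, -0.0, 68.2]
force: [0.1, -0.5, 0.4]
grip_width: 0.0007
grasp_force: 0.0
pos [ 0.5725 -0.0831  0.091 ] rot [179.9  -0.   68.2] need [-0.06  0.56  0.05] turn -0.000862766439668879
```

```bash
python3 -m jog '[[0,0,0.3,0,0],[0,0,0.2,0,0],[0,0,0,0,0]]'; python3 -m jog '[[0,0,0.15,0,0],[0,0,0,0,0]]';python3 -m jog '[[0,0,0.15,0,0],[0,0,0,0,0]]'
python3 - <<'E'
from h import *
from cell import env, read_camera
n=0
for n in("scene","top"):
    d=read_camera(n); P=cloud(d);hsv=cv2.cvtColor(d["color"],cv2.COLOR_RGB2HSV)
    m=cv2.inRange(hsv,(0,150,80),(5,255,255));b={"scene":(295,210,330,240),"top":(300,185,335,215)}[n]
    q=np.zeros_like(m);q[b[1]:b[3],b[0]:b[2]]=m[b[1]:b[3],b[0]:b[2]];v,u=np.nonzero(q)
    print(n,len(u),u.mean() if len(u) else 0,v.mean() if len(v) else 0,np.median(P[q>0],0) if len(u) else "")
E
```

```text
time_s: 4.73
tool_pos: [0.5809, -0.0862, 0.0907]
tool_rot: [180.0, -0.0, 68.2]
force: [0.3, -0.5, 0.1]
grip_width: 0.0004
grasp_force: 0.0
time_s: 4.9
tool_pos: [0.5833, -0.0872, 0.0907]
tool_rot: [180.0, 0.0, 68.2]
force: [0.4, -0.2, -0.2]
grip_width: 0.0004
grasp_force: 0.0
time_s: 5.07
tool_pos: [0.5862, -0.0884, 0.0907]
tool_rot: [180.0, 0.0, 68.2]
force: [0.3, 0.5, -0.3]
grip_width: 0.0004
grasp_force: 0.0
scene 14 306.5 221.28571428571428 [ 0.57515548 -0.08801352  0.09148409]
top 0 0 0
```

Run:
```python
from h import *
from cell import read_camera
a=read_camera("scene")["color"][170:270,230:350];b=read_camera("wrist")["color"]
c=np.vstack([cv2.resize(a,(480,400),interpolation=cv2.INTER_CUBIC)[:300],cv2.resize(b,(480,300))])
cv2.imwrite("pics/c2.png",c[:,:,::-1])
```

```text
(no output)
```

View pics/c2.png

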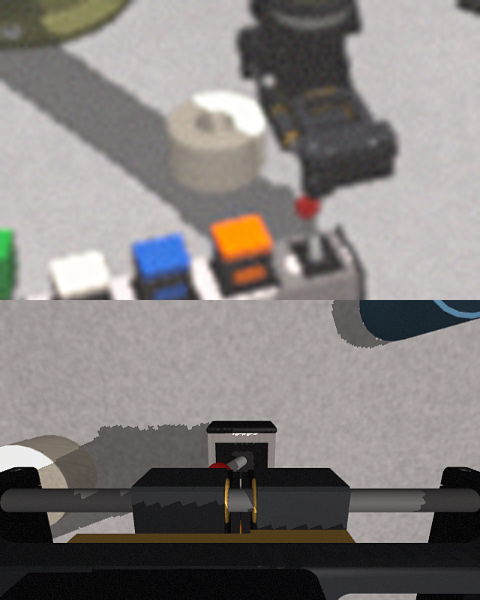

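The scene crop shows the ball at crop (307,207), still leaning towards the robot. In the wrist half it peeks out left of and ahead of the fingers, so they went past it without contact. I'll measure the ball and fingers in the tool frame.

Run:
```python
from h import *
from cell import env,read_camera
o=env.get_obs();d=read_camera("wrist");K=d["mtx"];Z=d["range_z"];T=d["T_tool_cam"]
v,u=np.mgrid[:400,:640];P=np.stack([(u-K[0,2])/K[0,0]*Z,(v-K[1,2])/K[1,1]*Z,Z],-1)@T[:3,:3].T+T[:3,3]
hsv=cv2.cvtColor(d["color"],cv2.COLOR_RGB2HSV);m=(cv2.inRange(hsv,(0,150,60),(5,255,255))>0)&(Z>0)
print(K[0],m.sum(),"ball px",u[m].mean(),v[m].mean());print("ball tool",np.median(P[m],0).round(4))
for c in (300,312,318,324,335,345):
    print(c,[(r,P[r,c].round(3).tolist()) for r in range(220,310,12)])
Ti=np.linalg.inv(T)
for p in([0,0,0],[0,0,.017]):
    q=K@(Ti@np.r_[p,1])[:3];print("proj",q[:2]/q[2])
S=load("scene0.npz");W=np.linalg.inv(S["world_from_camera"])
Rm=R.from_euler('xyz',o["tool_rot"],degrees=True)
for p in([0,0,0],[0,0,.017],[0,0,-.05]):
    q=S["mtx"]@(W@np.r_[o["tool_pos"]+Rm.apply(p),1])[:3];print("scene",q[:2]/q[2])
```

```text
[331.29939687   0.         320.40157223] 128 ball px 292.375 220.7890625
ball tool [ 0.0065 -0.0162  0.0003]
300 [(220, [0.007, -0.012, 0.001]), (232, [0.038, -0.005, -0.105]), (244, [0.037, -0.005, -0.111]), (256, [0.035, -0.004, -0.112]), (268, [0.032, -0.004, -0.114]), (280, [0.03, -0.004, -0.115]), (292, [0.026, -0.004, -0.114]), (304, [0.024, -0.004, -0.115])]
312 [(220, [0.001, -0.005, 0.02]), (232, [0.01, -0.004, -0.028]), (244, [0.01, -0.003, -0.044]), (256, [0.033, -0.002, -0.108]), (268, [0.031, -0.002, -0.11]), (280, [0.027, -0.002, -0.11]), (292, [0.002, -0.003, -0.072]), (304, [-0.003, -0.003, -0.073])]
318 [(220, [-0.002, -0.001, 0.027]), (232, [0.01, -0.001, -0.029]), (244, [0.01, -0.001, -0.043]), (256, [0.033, -0.0, -0.108]), (268, [0.03, -0.0, -0.11]), (280, [0.027, -0.0, -0.11]), (292, [0.002, -0.001, -0.072]), (304, [-0.002, -0.001, -0.073])]
324 [(220, [-0.004, 0.003, 0.035]), (232, [0.01, 0.002, -0.029]), (244, [0.01, 0.002, -0.044]), (256, [0.033, 0.001, -0.108]), (268, [0.031, 0.001, -0.111]), (280, [0.028, 0.001, -0.111]), (292, [0.002, 0.002, -0.072]), (304, [-0.003, 0.002, -0.072])]
335 [(220, [-0.007, 0.011, 0.044]), (232, [0.012, 0.008, -0.033]), (244, [0.012, 0.007, -0.048]), (256, [0.033, 0.004, -0.108]), (268, [0.03, 0.004, -0.109]), (280, [0.028, 0.004, -0.11]), (292, [0.008, 0.005, -0.082]), (304, [0.004, 0.005, -0.083])]
345 [(220, [-0.007, 0.018, 0.044]), (232, [0.038, 0.007, -0.104]), (244, [0.038, 0.006, -0.113]), (256, [0.037, 0.006, -0.117]), (268, [0.034, 0.006, -0.117]), (280, [0.031, 0.006, -0.116]), (292, [0.028, 0.006, -0.117]), (304, [0.025, 0.006, -0.117])]
proj [319.72368124 231.35704524]
proj [319.77654477 222.23044681]
scene [308.60219373 222.86860523]
scene [308.73273339 226.81502923]
scene [308.20834725 210.96199235]
```

```bash
cat >> h.py <<'E'
def wcloud():
    from cell import read_camera
    d=read_camera("wrist");K=d["mtx"];Z=d["range_z"];T=d["T_tool_cam"]
    v,u=np.mgrid[:400,:640];P=np.stack([(u-K[0,2])/K[0,0]*Z,(v-K[1,2])/K[1,1]*Z,Z],-1)@T[:3,:3].T+T[:3,3]
    return d,P
E
python3 - <<'E'
from h import *
d,P=wcloud()
for c in(308,320,332):print(c,[(r,P[r,c].round(3).tolist()) for r in range(222,234,1)])
E
python3 -m jog '[[1,0,-1,-1,0],[1,0,-1,-1,0],[1,0,-1,-1,0],[1,0,-0.5,0,0],[1,0,0,0,0],[1,0,0,0,0],[1,0,0,0,0],[1,0,0,0,0],[1,0,0,0,0]]'
python3 - <<'E'
from h import *
d,P=wcloud();cv2.imwrite("pics/w3.png",d["color"][:,:,::-1])
m=(np.abs(P[...,1])<.065)&(np.abs(P[...,0])<.05)&(P[...,2]>-.1)&(P[...,2]<.03)
for y in np.arange(-.065,.065,.01):
    k=m&(P[...,1]>=y)&(P[...,1]<y+.01)
    if k.sum():print(round(y,3),k.sum(),"zmax",P[k][:,2].max().round(3),P[k][P[k][:,2].argmax()].round(3))
E
```

```text
308 [(222, [0.001, -0.007, 0.015]), (223, [0.0, -0.007, 0.014]), (224, [-0.0, -0.007, 0.015]), (225, [-0.0, -0.007, 0.013]), (226, [0.011, -0.006, -0.022]), (227, [0.011, -0.006, -0.024]), (228, [0.011, -0.006, -0.026]), (229, [0.011, -0.006, -0.027]), (230, [0.012, -0.006, -0.03]), (231, [0.011, -0.006, -0.03]), (232, [0.011, -0.006, -0.032]), (233, [0.011, -0.006, -0.033])]
320 [(222, [-0.004, 0.0, 0.03]), (223, [-0.005, 0.0, 0.03]), (224, [-0.006, 0.0, 0.032]), (225, [-0.011, 0.0, 0.044]), (226, [-0.012, 0.0, 0.043]), (227, [-0.013, 0.0, 0.044]), (228, [-0.013, 0.0, 0.043]), (229, [0.01, 0.0, -0.024]), (230, [0.01, 0.0, -0.025]), (231, [0.01, 0.0, -0.027]), (232, [0.01, 0.0, -0.029]), (233, [0.01, 0.0, -0.03])]
332 [(222, [-0.008, 0.009, 0.042]), (223, [-0.01, 0.009, 0.044]), (224, [-0.01, 0.009, 0.044]), (225, [-0.011, 0.009, 0.043]), (226, [-0.012, 0.009, 0.044]), (227, [0.011, 0.006, -0.024]), (228, [0.011, 0.006, -0.025]), (229, [0.011, 0.006, -0.027]), (230, [0.011, 0.006, -0.029]), (231, [0.011, 0.006, -0.031]), (232, [0.011, 0.006, -0.031]), (233, [0.011, 0.006, -0.033])]
time_s: 6.12
tool_pos: [0.5209, -0.0624, 0.1497]
tool_rot: [-179.9, -0.0, 68.2]
force: [-0.7, 0.3, 0.0]
grip_width: 0.0524
grasp_force: 0.0
-0.065 32 zmax -0.097 [ 0.038 -0.056 -0.097]
-0.055 84 zmax -0.097 [ 0.038 -0.047 -0.097]
-0.045 102 zmax -0.047 [ 0.011 -0.035 -0.047]
-0.035 2059 zmax -0.022 [ 0.01  -0.03  -0.022]
0.025 2006 zmax -0.022 [ 0.009  0.031 -0.022]
0.035 137 zmax -0.024 [ 0.011  0.035 -0.024]
0.045 88 zmax -0.097 [ 0.038  0.052 -0.097]
0.055 40 zmax -0.098 [ 0.038  0.058 -0.098]
```

View pics/w3.png

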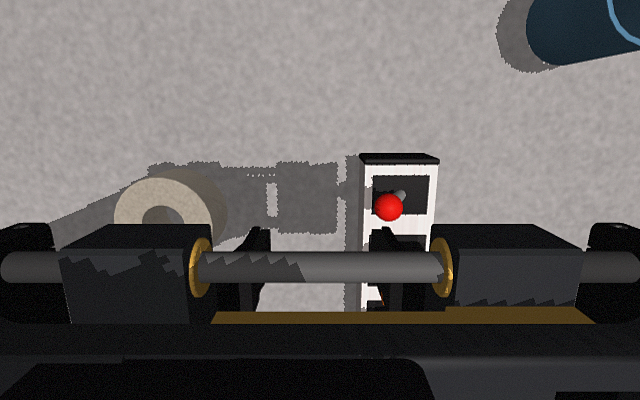

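The wrist view shows the finger pads ending at about (257,230) and (383,230), with the ball at (388,207). Depth puts the fingertips at tool z = -22 mm, not +17 mm. The scene view agrees, and so does the absence of contact. The fingers therefore stand 40 mm behind the reported TCP, so I'll command everything 40 mm lower and watch the force on contact.

```bash
sed -i 's/d=T.inv().apply(np.array(p)-o\["tool_pos"\])/d=T.inv().apply(np.array(p)-[0,0,.04]-o["tool_pos"])/' h.py
python3 -m jog '[[0,0,0,1,0],[0,0,0,1,0],[0,0,0,1,0],[0,0,0,1,0],[0,0,0,0.9,0],[0,0,0,0,0],[0,0,0,0,0],[0,0,0,0,0]]'
python3 -m jog '[[0,0,1,0,0],[0,0,0.5,0,0],[0,0,0.5,0,0],[0,0,0.4,0,0],[0,0,0.4,0,0],[0,0,0,0,0]]'
python3 -m jog '[[0,0,0.2,0,0],[0,0,0.2,0,0],[0,0,0,0,0]]'
python3 -m jog '[[0,0,0.1,0,0],[0,0,0,0,0]]'
```

```text
time_s: 6.83
tool_pos: [0.5217, -0.0621, 0.0534]
tool_rot: [180.0, -0.0, 68.2]
force: [0.5, 0.6, 1.1]
grip_width: 0.0193
grasp_force: 0.0
time_s: 7.33
tool_pos: [0.5747, -0.0837, 0.0529]
tool_rot: [179.9, -0.0, 68.2]
force: [-0.6, -0.1, -0.7]
grip_width: 0.0003
grasp_force: 0.0
time_s: 7.58
tool_pos: [0.5808, -0.0861, 0.0526]
tool_rot: [180.0, -0.0, 68.2]
force: [-0.5, 0.3, 0.1]
grip_width: 0.0006
grasp_force: 0.0
time_s: 7.75
tool_pos: [0.5821, -0.0867, 0.0525]
tool_rot: [-180.0, 0.0, 68.2]
force: [-1.3, 0.7, -0.2]
grip_width: -0.0002
grasp_force: 0.3
```

```bash
python3 -m jog '[[0,0,0.25,0,0],[0,0,0,0,0]]'
python3 -m jog '[[0,0,0.2,0,0],[0,0,0,0,0]]'
python3 -m jog '[[0,0,0.1,0,0],[0,0,0,0,0]]'
python3 - <<'E'
from h import *
d,P=wcloud()
hsv=cv2.cvtColor(d["color"],cv2.COLOR_RGB2HSV);m=(cv2.inRange(hsv,(0,150,60),(5,255,255))>0)&(d["range_z"]>0)
v,u=np.nonzero(m);print(len(u),u.mean(),v.mean(),np.median(P[m],0).round(4));to([.5871,-.0902,.09],68.2)
E
```

```text
time_s: 7.92
tool_pos: [0.587, -0.0889, 0.0524]
tool_rot: [-180.0, 0.0, 68.2]
force: [-1.0, 0.9, -1.5]
grip_width: 0.0003
grasp_force: 0.4
time_s: 8.08
tool_pos: [0.5885, -0.0893, 0.0521]
tool_rot: [-179.7, 0.1, 68.2]
force: [-7.4, 2.2, 2.1]
grip_width: 0.0003
grasp_force: 3.5
time_s: 8.25
tool_pos: [0.5885, -0.0893, 0.0521]
tool_rot: [-179.5, 0.1, 68.2]
force: [-11.6, 3.6, 5.7]
grip_width: 0.0006
grasp_force: 5.9
0 nan nan [nan nan nan]
pos [ 0.5885 -0.0893  0.052 ] rot [-1.795e+02  1.000e-01  6.820e+01] need [-0.07 -0.05  0.1 ] turn 0.0009593101719082773<stdin>:4: RuntimeWarning: Mean of empty slice.
  ret = ret.dtype.type(ret / rcount)
  return _methods._mean(a, axis=axis, dtype=dtype,
  ret = um.true_divide(
```

```bash
python3 -m jog '[[0,0,-0.6,0,0],[0,0,-1,0,0],[0,0,-0.5,-1,0],[0,0,0,-1,0],[0,0,0,-1,0],[0,0,0,-1,0],[0,0,0,-1,0],[0,0,0,-1,0],[0,0,0,-1,0],[0,0,0,-1,0],[0,0,0,-0.5,0]]'
python3 -m jog '[[0,0,0,0,0.1475],[0,0,0,0,0.1475],[0,0,0,0,0.1475],[0,0,0,0,0.1475],[0,0,0,0,0.1475],[0,0,0,0,0.1475],[0,0,0,0,0.1475],[0,0,0,0,0.1475]]'
python3 - <<'E'
from h import *
from cell import read_camera,env
r=[]
for n in("scene","top"):
    d=read_camera(n); P=cloud(d);hsv=cv2.cvtColor(d["color"],cv2.COLOR_RGB2HSV)
    m=cv2.inRange(hsv,(0,150,80),(5,255,255));b={"scene":(295,210,330,240),"top":(300,185,335,215)}[n]
    q=np.zeros_like(m);q[b[1]:b[3],b[0]:b[2]]=m[b[1]:b[3],b[0]:b[2]];v,u=np.nonzero(q)
    print(n,len(u),u.mean() if len(u) else 0,v.mean() if len(v) else 0,np.median(P[q>0],0) if len(u) else "")
to([.6138,.2012,.26],15.1);print(env.get_obs()["qpos"].round(1))
E
```

```text
time_s: 9.22
tool_pos: [0.5553, -0.0755, 0.2258]
tool_rot: [179.7, -0.0, 68.2]
force: [-0.2, 0.3, 0.5]
grip_width: 0.0005
grasp_force: 0.0
time_s: 9.88
tool_pos: [0.5537, -0.0754, 0.2224]
tool_rot: [180.0, -0.0, 14.8]
force: [-0.9, -0.6, 0.4]
grip_width: 0.0007
grasp_force: 0.0
scene 24 310.3333333333333 228.41666666666666 [ 0.61122071 -0.10336845  0.09048557]
top 0 0 0 
pos [ 0.5537 -0.0754  0.2224] rot [180.   -0.   15.1] need [  6.5  -12.57   0.12] turn -0.0003292714361142165
[ 34.    8.8 -32.1  93.6   4.8  79.  -73.6]
```

The ball is now at (0.611,-0.103), about 27 mm on the rail's +x side, so the rail is off. Next is the drawer handle.

```bash
python3 -m jog '[[0,0,-1,0,0],[0,0.3,-1,0,0],[0,0.3,-1,0,0],[0,0.3,-1,0,0],[0,0.3,-1,0,0],[0,0.3,-1,0,0],[0,0.3,-1,0,0],[0,0.3,-1,0,0],[0,0.3,-1,0,0],[0,0.3,-1,0,0],[0,0.3,-1,0,0],[0,0,-1,0,0]]'
python3 -m jog '[[0,0,-0.57,0,0],[0,0,0,0,0],[0,0,0,0,0]]'
python3 - <<'E'
from h import *
from cell import env
o=env.get_obs();d,P=wcloud();cv2.imwrite("pics/w4.png",d["color"][:,:,::-1])
W=P@R.from_euler('xyz',o["tool_rot"],degrees=True).as_matrix().T+o["tool_pos"]
np.savez("w4.npz",W=W,c=d["color"]);to([.6138,.2012,.26],15.1);print(o["qpos"].round(1))
c=np.array([.5945,.1958]);ux=np.array([np.cos(CA),np.sin(CA)]);vy=np.array([-ux[1],ux[0]])
L=(W[...,:2]-c);x=L@ux;y=L@vy;z=W[...,2]
b=(abs(y)<.07)&(x>-.03)&(x<.06)&(z>.16)&(z<.215)&(d["range_z"]>0)
for lo in np.arange(-.03,.06,.005):
    k=b&(x>=lo)&(x<lo+.005)
    if k.sum()>5:print(round(lo,3),k.sum(),"y",np.percentile(y[k],[2,50,98]).round(3),"z",np.percentile(z[k],[5,50,95]).round(3))
E
```

```text
time_s: 10.98
tool_pos: [0.5495, 0.1732, 0.2224]
tool_rot: [-180.0, -0.0, 15.3]
force: [0.4, -0.3, -1.2]
grip_width: 0.0004
grasp_force: 0.0
time_s: 11.23
tool_pos: [0.5458, 0.1829, 0.2226]
tool_rot: [179.9, -0.0, 15.2]
force: [0.5, -1.3, 1.2]
grip_width: 0.0004
grasp_force: 0.0
pos [0.5463 0.1817 0.2225] rot [179.9   0.   15.1] need [ 3.51 -0.06  0.12] turn 0.0002858983623632917
[  15.3   12.6  -42.2   91.     8.6   79.7 -102.5]
-0.005 924 y [-0.055 -0.004  0.056] z [0.179 0.182 0.183]
0.0 1395 y [-0.056  0.001  0.057] z [0.181 0.182 0.184]
0.005 615 y [-0.053  0.002  0.055] z [0.178 0.18  0.182]
0.01 179 y [-0.049 -0.042  0.05 ] z [0.178 0.18  0.182]
0.015 192 y [-0.049  0.001  0.051] z [0.178 0.18  0.182]
0.02 189 y [-0.049  0.043  0.05 ] z [0.178 0.181 0.182]
0.025 196 y [-0.05   0.043  0.051] z [0.178 0.18  0.182]
0.03 192 y [-0.049  0.001  0.051] z [0.178 0.181 0.182]
0.035 2907 y [-0.067 -0.001  0.067] z [0.165 0.201 0.203]
0.04 2172 y [-0.067  0.     0.067] z [0.202 0.203 0.204]
0.045 2221 y [-0.067  0.001  0.067] z [0.202 0.203 0.204]
0.05 1500 y [-0.067  0.002  0.067] z [0.192 0.194 0.203]
0.055 994 y [-0.067 -0.001  0.067] z [0.192 0.193 0.194]
```

View pics/w4.png

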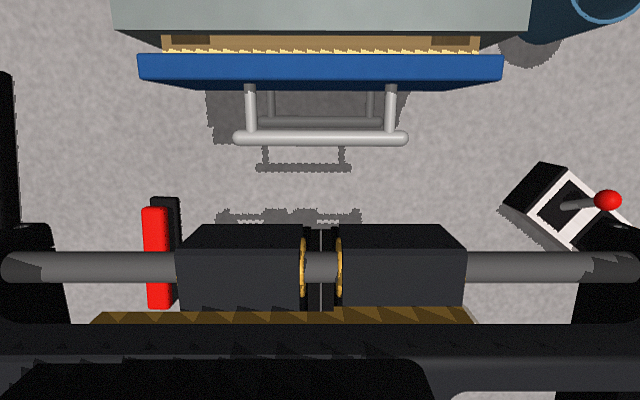

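The wrist view shows the bar at (320,138) with posts at (250,105) and (390,105), and the drawer front at (320,70). The toggle at (605,200) now leans over to the far side. Wrist depth puts the bar top at z 0.182 (axis 0.1765), matching the top view, and the gap behind it runs from 7 to 35 mm.

```bash
python3 -m jog '[[0,1,0,0,0],[0,1,0,0,0],[0,1,0,0,0],[0,0.55,0,0,0],[0,0,0,0,0],[0,0,0,0,0]]'
python3 -c "
from h import *;to([.6148,.2013,.177],15.1)"
```

```text
time_s: 11.78
tool_pos: [0.6148, 0.1999, 0.2219]
tool_rot: [180.0, 0.1, 15.0]
force: [-0.7, 0.6, -0.1]
grip_width: 0.0008
grasp_force: 0.0
pos [0.6148 0.1999 0.2219] rot [1.8e+02 1.0e-01 1.5e+01] need [ 0.03 -0.07  4.24] turn -0.0021339303816836895
```

```bash
python3 -m jog '[[0,0,0,0.8,0],[0,0,0,0.8,0],[0,0,0,0.8,0],[0,0,0,0.8,0],[0,0,0,0.8,0],[0,0,0,0.2,0],[0,0,0,0,0]]'
python3 -m jog '[[0,-0.5,0,0,0],[0,-0.8,0,0,0],[0,-0.8,0,0,0],[0,-0.8,0,0,0],[0,-0.8,0,0,0],[0,-0.8,0,0,0],[0,-0.8,0,0,0],[0,-0.5,0,0,0],[0,-0.3,0,0,0],[0,-0.2,0,0,0],[0,0,0,0,0]]'
```

```text
time_s: 12.37
tool_pos: [0.6131, 0.2002, 0.1375]
tool_rot: [179.9, 0.2, 15.1]
force: [0.1, 0.2, -0.1]
grip_width: 0.0007
grasp_force: 0.0
time_s: 13.28
tool_pos: [0.4926, 0.1688, 0.1393]
tool_rot: [180.0, -0.1, 15.1]
force: [-0.4, 0.9, 0.4]
grip_width: 0.0003
grasp_force: 0.0
```

```bash
python3 -m jog '[[0,-0.3,0,0,0],[0,-0.2,0,0,0],[0,0,0,0,0]]'
python3 -m jog '[[0,-0.2,0,0,0],[0,0,0,0,0]]'
python3 -m jog '[[0,-0.2,0,0,0],[0,0,0,0,0]]'
```

```text
time_s: 13.53
tool_pos: [0.4833, 0.1664, 0.1388]
tool_rot: [180.0, -0.1, 15.1]
force: [3.1, 1.1, 0.3]
grip_width: 0.0008
grasp_force: 1.0
time_s: 13.7
tool_pos: [0.4833, 0.1664, 0.1393]
tool_rot: [-179.9, -0.6, 15.1]
force: [11.4, 2.4, -6.7]
grip_width: 0.0006
grasp_force: 6.1
time_s: 13.87
tool_pos: [0.4833, 0.1664, 0.1396]
tool_rot: [-179.9, -1.1, 15.1]
force: [22.8, 6.5, -15.5]
grip_width: 0.0006
grasp_force: 11.6
```

```bash
python3 -m jog '[[0,0.8,0,0,0],[0,0,0,-1,0],[0,0,0,-1,0],[0,0,0,-1,0],[0,0,0,-1,0],[0,0,0,-0.6,0],[0,-1,0,0,0],[0,-1,0,0,0],[0,0,0,0,0],[0,0,0,0,0]]'
python3 - <<'E'
from h import *
from cell import env
o=env.get_obs();d,P=wcloud()
W=P@R.from_euler('xyz',o["tool_rot"],degrees=True).as_matrix().T+o["tool_pos"]
cv2.imwrite("pics/w5.png",d["color"][:,:,::-1])
c=np.array([.468,.162]);ux=np.array([np.cos(CA),np.sin(CA)]);vy=np.array([-ux[1],ux[0]])
L=(W[...,:2]-c);x=L@ux;y=L@vy;z=W[...,2]
b=(abs(y)<.03)&(x>-.03)&(x<.25)&(z>.1)&(d["range_z"]>0)
for lo in np.arange(-.03,.25,.01):
    k=b&(x>=lo)&(x<lo+.01)
    if k.sum()>5:print(round(lo,3),k.sum(),"z",np.percentile(z[k],[5,50,95]).round(3))
f=(abs(z-.128)<.012)&(x>.05)&(x<.2)&(d["range_z"]>0)&(abs(y)<.1);print("floor y",np.percentile(y[f],[1,99]),"x",np.percentile(x[f],[1,99]),np.median(z[f]))
to([.5633,-.1496,.26],68.2)
E
```

```text
time_s: 14.7
tool_pos: [0.4515, 0.1575, 0.2304]
tool_rot: [179.9, 0.0, 15.1]
force: [0.7, 0.0, -0.5]
grip_width: 0.0004
grasp_force: 0.0
-0.03 183 z [0.302 0.303 0.303]
-0.02 594 z [0.302 0.303 0.308]
-0.01 877 z [0.255 0.27  0.326]
0.0 31191 z [0.346 0.364 0.373]
0.01 11549 z [0.339 0.347 0.37 ]
0.02 6605 z [0.33  0.341 0.347]
0.04 1429 z [0.201 0.203 0.204]
0.05 1516 z [0.192 0.202 0.204]
0.06 627 z [0.117 0.119 0.194]
0.07 920 z [0.117 0.118 0.119]
0.08 853 z [0.117 0.118 0.119]
0.09 921 z [0.117 0.118 0.119]
0.1 945 z [0.117 0.118 0.119]
0.11 978 z [0.117 0.118 0.119]
0.12 987 z [0.117 0.118 0.119]
0.13 964 z [0.117 0.118 0.119]
floor y [-0.08887179  0.08942116] x [0.06611308 0.13868218] 0.11829588685801924
pos [0.4521 0.1576 0.2304] rot [180.    0.   15.1] need [ 1.37 16.28  0.53] turn -1.1801906501849209
```

View pics/w5.png

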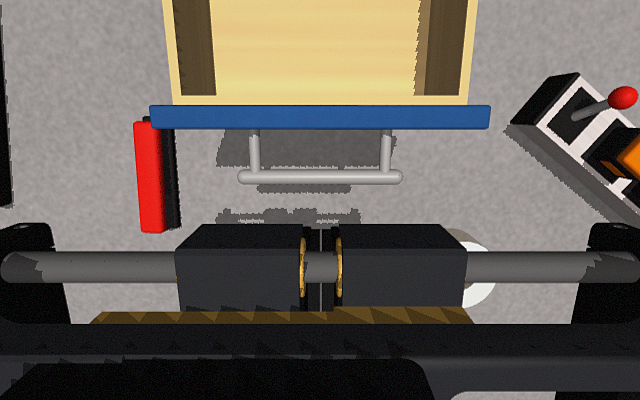

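The view shows the drawer open with its front at (320,118), the bar at (320,177) and the floor visible behind. Depth gives a floor height of 0.118, from the rim at 0.193 less the 75 mm depth, so I'll use that instead of 0.128. Next I'll turn and go to the orange battery.

```bash
python3 -m jog '[[1,0.1,1,0,0],[1,0,1,0,-0.1475],[1,0,0,0,-0.1475],[1,0,0,0,-0.1475],[1,0,0,0,-0.1475],[1,0,0,0,-0.1475],[1,0,0,0,-0.1475],[1,0,0,0,-0.1475],[1,0,0,0,-0.1475],[1,0,0,0,0]]' 45
python3 - <<'E'
from h import *
to([.5633,-.1496,.26],68.2)
E
```

```text
time_s: 15.58
tool_pos: [0.4649, 0.1199, 0.2301]
tool_rot: [-179.9, -0.0, 68.4]
force: [-0.2, -0.0, 0.6]
grip_width: 0.0592
grasp_force: 0.0
pos [0.4649 0.1199 0.2301] rot [-179.9   -0.    68.4] need [-10.71   9.54   0.49] turn 0.004029226826451627
```

```bash
python3 -m jog '[[1,-1,0.72,0,0],[1,-1,0.72,0,0],[1,-1,0.72,0,0],[1,-1,0.72,0,0],[1,-1,0.72,0,0],[1,-1,0.72,0,0],[1,-1,0.72,0,0],[1,-1,0.72,0,0],[1,-1,0.72,0,0],[1,-1,0.72,0,0],[1,-1,0.72,0,0],[1,-1,0.72,0,0]]'
python3 -m jog '[[1,-1,0.8,0,0],[1,-0.7,0,0,0],[1,0,0,0,0],[1,0,0,0,0]]'
python3 - <<'E'
from h import *
from cell import env
o=env.get_obs();d,P=wcloud()
W=P@R.from_euler('xyz',o["tool_rot"],degrees=True).as_matrix().T+o["tool_pos"]
hsv=cv2.cvtColor(d["color"],cv2.COLOR_RGB2HSV);m=(cv2.inRange(hsv,(7,150,80),(18,255,255))>0)&(d["range_z"]>0)
k=m&(W[...,2]>.085)&(W[...,2]<.1)
v,u=np.nonzero(k);print(len(u),u.mean(),v.mean())
r=cv2.minAreaRect(W[k][:,:2].astype(np.float32));print(r,"z",np.percentile(W[k][:,2],[5,50,95]))
to([*r[0],.073],68.2)
E
```

```text
time_s: 16.58
tool_pos: [0.5364, -0.1686, 0.23]
tool_rot: [-179.9, -0.0, 68.0]
force: [0.9, -0.8, 0.5]
grip_width: 0.0866
grasp_force: 0.0
time_s: 16.92
tool_pos: [0.538, -0.205, 0.2298]
tool_rot: [-179.9, -0.0, 68.0]
force: [0.5, 0.7, 0.3]
grip_width: 0.0872
grasp_force: 0.0
1809 322.7965726920951 122.32006633499171
((0.5623283386230469, -0.150875061750412), (0.041099242866039276, 0.03940078243613243), 68.96214294433594) z [0.08962987 0.09110944 0.09236307]
pos [ 0.5384 -0.2036  0.2302] rot [-1.799e+02 -1.000e-01  6.810e+01] need [2.88 0.14 9.86] turn -0.0011479876556639587
```

```bash
python3 -m jog '[[1,1,0.14,0,0],[1,1,0,0,0],[1,0.88,0,0,0],[1,0,0,0,0],[1,0,0,0.8,0],[1,0,0,1,0],[1,0,0,1,0],[1,0,0,1,0],[1,0,0,0.7,0],[1,0,0,0,0]]'
python3 -c "
from h import *;to([.5623,-.1509,.073],68.2)"
```

```text
time_s: 17.8
tool_pos: [0.5597, -0.151, 0.1373]
tool_rot: [-179.7, 0.0, 68.3]
force: [-0.9, 0.7, 0.0]
grip_width: 0.0872
grasp_force: 0.0
pos [ 0.5597 -0.151   0.1373] rot [-179.7    0.    68.3] need [0.06 0.15 5.22] turn 0.001170075404555367
```

```bash
python3 -m jog '[[1,0,0.1,1,0],[1,0,0,1,0],[1,0,0,1,0],[1,0,0,0.8,0],[1,0,0,0.7,0],[1,0,0,0.6,0],[1,0,0,0,0],[1,0,0,0,0]]'
python3 -c "
from h import *;to([.5623,-.1509,.073],68.2)"
python3 -m jog '[[0.35,0,0,0,0],[0.35,0,0,0,0],[0.35,0,0,0,0],[0.35,0,0,0,0],[0.35,0,0,0,0],[0.35,0,0,0,0],[0.35,0,0,0,0]]' 45
python3 -m jog '[[0.35,0,0,0,0],[0.35,0,0,0,0],[0.35,0,0,0,0],[0.35,0,0,0,0],[0.35,0,0,0,0],[0.35,0,0,0,0]]' 45
```

```text
time_s: 18.47
tool_pos: [0.564, -0.1528, 0.0389]
tool_rot: [-180.0, -0.0, 68.2]
force: [0.3, 0.7, 0.2]
grip_width: 0.0871
grasp_force: 0.0
pos [ 0.564  -0.1528  0.0389] rot [-180.    -0.    68.2] need [ 0.06 -0.12  0.3 ] turn 0.00044089001869830705
time_s: 19.05
tool_pos: [0.564, -0.1531, 0.0388]
tool_rot: [180.0, 0.0, 68.2]
force: [0.3, -0.3, 0.1]
grip_width: 0.0485
grasp_force: 0.0
time_s: 19.55
tool_pos: [0.5631, -0.1527, 0.0386]
tool_rot: [-179.9, 0.0, 68.2]
force: [-5.3, 1.0, 5.6]
grip_width: 0.0396
grasp_force: 45.0
```

```bash
python3 -m jog '[[0.2,0,0,-0.1,0],[0.2,0,0,-0.15,0],[0.2,0,0,-0.15,0],[0.2,0,0,-0.15,0]]' 55
python3 -m jog '[[0.2,0,0,-0.3,0],[0.2,0,0,-0.4,0],[0.2,0,0,-0.6,0],[0.2,0,0,-0.8,0],[0.2,0,0,-1,0],[0.2,0,0,-1,0],[0.2,0,0,-1,0],[0.2,0,0,-1,0],[0.2,0,0,-1,0],[0.2,0,0,-1,0],[0.2,0,0,-1,0],[0.2,0,0,-0.5,0]]'
python3 - <<'E'
from h import *
from cell import env
to([.5839,.1933,.26],15.1);o=env.get_obs();d,P=wcloud()
W=P@R.from_euler('xyz',o["tool_rot"],degrees=True).as_matrix().T+o["tool_pos"]
cv2.imwrite("pics/w6.png",d["color"][:,:,::-1])
hsv=cv2.cvtColor(d["color"],cv2.COLOR_RGB2HSV);m=(cv2.inRange(hsv,(7,150,80),(18,255,255))>0)&(d["range_z"]>0)
print(m.sum(),[np.percentile(P[m][:,i],[5,50,95]).round(3).tolist() for i in range(3)])
E
```

```text
time_s: 19.88
tool_pos: [0.5623, -0.1525, 0.0481]
tool_rot: [-179.8, 0.0, 68.2]
force: [-2.1, 0.8, -5.6]
grip_width: 0.0399
grasp_force: 55.0
time_s: 20.88
tool_pos: [0.5661, -0.1533, 0.2477]
tool_rot: [179.5, -0.0, 68.2]
force: [0.4, -1.1, -1.0]
grip_width: 0.0396
grasp_force: 55.0
pos [ 0.5661 -0.1533  0.2477] rot [179.5  -0.   68.2] need [16.42 -5.61  1.34] turn 1.1804764064730648
6080 [[-0.016, 0.014, 0.024], [-0.018, 0.001, 0.024], [-0.121, -0.053, -0.049]]
```

View pics/w6.png

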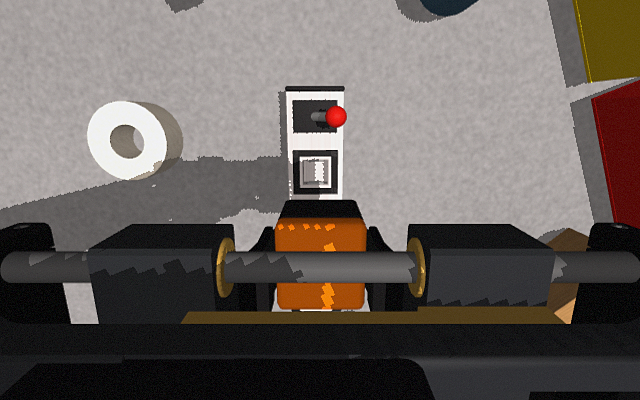

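The view shows the orange battery held between the pads at (320,265), its bay empty at (315,172), and the toggle over to the right at (335,117). Now I'll carry it to the drawer.

```bash
python3 -m jog '[[0.2,0,0,0,0.1475],[0.2,0,0,0,0.1475],[0.2,0,0,0,0.1475],[0.2,0,0,0,0.1475],[0.2,0,0,0,0.1475],[0.2,0,0,0,0.1475],[0.2,0,0,0,0.1475],[0.2,0,0,0,0.1475],[0.2,0,-0.5,0,0]]'
python3 -m jog '[[0.2,0.3,-0.9,0,0],[0.2,0.3,-0.9,0,0],[0.2,0.3,-0.9,0,0],[0.2,0.3,-0.9,0,0],[0.2,0.3,-0.9,0,0],[0.2,0.3,-0.9,0,0],[0.2,0.3,-0.9,0,0],[0.2,0.3,-0.9,0,0],[0.2,0.3,-0.9,0,0],[0.2,0.3,-0.9,0,0],[0.2,0.3,-0.9,0,0],[0.2,0.3,-0.9,0,0]]'
python3 -m jog '[[0.2,0.3,-0.9,0,0],[0.2,0.3,-0.9,0,0],[0.2,0.3,-0.9,0,0],[0.2,0.3,-0.9,0,0],[0.2,0.3,-0.9,0,0],[0.2,0.3,-0.5,0,0],[0.2,0,0,0,0],[0.2,0,0,0,0],[0.2,0,0,0,0]]'
python3 - <<'E'
from h import *
from cell import env,read_camera
to([.5839,.1933,.17],15.1);o=env.get_obs();print(o["qpos"].round(1),o["force"])
d=read_camera("top");P=cloud(d)
ux=np.array([np.cos(CA),np.sin(CA)]);L=P[...,:2]-[.468,.162];x=L@ux;y=L@[-ux[1],ux[0]];z=P[...,2]
for nm,k in (("front top",(abs(z-.2)<.008)&(abs(y)<.08)&(x<.1)&(x>-.03)),("bar",(abs(z-.181)<.006)&(abs(y)<.04)&(x<.03)&(x>-.03)),("floor",(abs(z-.118)<.008)&(abs(y)<.085)&(x>.05))):
    print(nm,k.sum(),np.percentile(x[k],[3,50,97]).round(4) if k.sum() else "",np.median(z[k]) if k.sum() else "")
E
```

```text
time_s: 21.68
tool_pos: [0.5613, -0.1456, 0.2416]
tool_rot: [179.9, 0.0, 14.8]
force: [-0.6, -0.2, -1.9]
grip_width: 0.0398
grasp_force: 55.0
time_s: 22.68
tool_pos: [0.574, 0.0858, 0.2419]
tool_rot: [180.0, -0.0, 15.4]
force: [1.0, 0.1, -1.0]
grip_width: 0.0397
grasp_force: 55.0
time_s: 23.43
tool_pos: [0.5834, 0.1885, 0.2415]
tool_rot: [179.9, 0.0, 15.1]
force: [-0.7, 0.6, -0.3]
grip_width: 0.0396
grasp_force: 55.0
pos [0.5834 0.1885 0.2415] rot [179.9   0.   15.1] need [ 0.09 -0.23  5.57] turn -0.00027394010336744635
[   6.4   15.7  -32.9   84.2    8.6   82.6 -101.6] [-0.7081197   0.63821897 -0.34847038]
front top 161 [0.0425 0.0513 0.0625] 0.20016550411486644
bar 40 [0.0025 0.0071 0.0125] 0.17950849874329322
floor 563 [0.0729 0.1015 0.2068] 0.11749077171483324
```

```bash
python3 -m jog '[[0.2,0,-0.2,0.7,0],[0.2,0,0,1,0],[0.2,0,0,1,0],[0.2,0,0,1,0],[0.2,0,0,0.8,0],[0.2,0,0,0.5,0],[0.2,0,0,0.2,0],[0.2,0,0,0,0],[0.2,0,0,0,0]]'
python3 -m jog '[[0.2,0,0,0.1,0],[0.2,0,0,0.1,0],[0.2,0,0,0,0]]'
```

```text
time_s: 24.23
tool_pos: [0.5828, 0.1935, 0.1385]
tool_rot: [180.0, -0.1, 15.1]
force: [-0.7, 0.3, -1.1]
grip_width: 0.0394
grasp_force: 55.0
time_s: 24.48
tool_pos: [0.5824, 0.1938, 0.1339]
tool_rot: [180.0, -0.0, 15.1]
force: [-0.5, 1.0, -1.1]
grip_width: 0.0397
grasp_force: 55.0
```

```bash
python3 -m jog '[[0.2,0,0,0.1,0],[0.2,0,0,0.1,0],[0.2,0,0,0,0],[0.2,0,0,0,0]]'
python3 -m jog '[[0.2,0,0,0.1,0],[0.2,0,0,0,0],[0.2,0,0,0,0]]'
python3 -m jog '[[0.2,0,0,0.08,0],[0.2,0,0,0,0],[0.2,0,0,0,0]]'
```

```text
time_s: 24.82
tool_pos: [0.5821, 0.1937, 0.1294]
tool_rot: [180.0, 0.0, 15.1]
force: [-0.1, 0.0, -1.3]
grip_width: 0.0394
grasp_force: 55.0
time_s: 25.07
tool_pos: [0.5821, 0.1937, 0.1274]
tool_rot: [180.0, 0.0, 15.1]
force: [0.2, -0.2, -1.2]
grip_width: 0.0395
grasp_force: 55.0
time_s: 25.32
tool_pos: [0.5827, 0.1939, 0.1266]
tool_rot: [180.0, -0.1, 15.1]
force: [-0.4, -0.0, 2.3]
grip_width: 0.0395
grasp_force: 55.0
```

Contact at 0.127, as predicted. Now I'll release it gently and rise.

```bash
python3 -m jog '[[0.5,0,0,0,0],[0.55,0,0,0,0],[0.65,0,0,0,0],[0.7,0,0,0,0],[0.7,0,0,0,0],[0.7,0,0,0,0],[0.7,0,0,0,0]]' 10
python3 -m jog '[[0.7,0,0,-0.3,0],[0.7,0,0,-0.8,0],[0.7,0,0,-1,0],[0.7,0,0,-1,0],[0.7,0,0,-1,0],[0.7,0,0,-1,0],[0,0,0,-0.4,0],[0,-1,0,0,0],[0,-1,0,0,0],[0,-1,0,0,0],[0,-1,0,0,0],[0,-1,0,0,0]]'
python3 -m jog '[[0,-1,0,0,0],[0,-1,0,0,0],[0,-0.3,0,0,0],[0,0,0,0,0],[0,0,0,0,0]]'
python3 - <<'E'
from h import *
from cell import env
o=env.get_obs();d,P=wcloud()
W=P@R.from_euler('xyz',o["tool_rot"],degrees=True).as_matrix().T+o["tool_pos"]
cv2.imwrite("pics/w7.png",d["color"][:,:,::-1])
hsv=cv2.cvtColor(d["color"],cv2.COLOR_RGB2HSV);m=(cv2.inRange(hsv,(7,170,80),(18,255,255))>0)&(d["range_z"]>0)&(W[...,2]>.13)&(W[...,2]<.2)
ux=np.array([np.cos(CA),np.sin(CA)]);L=W[...,:2]-[.468,.162];x=L@ux;y=L@[-ux[1],ux[0]];z=W[...,2]
print("batt",m.sum(),np.median(W[m],0),np.percentile(x[m],[2,98]),np.percentile(y[m],[2,98]),np.percentile(z[m],[2,50,98]))
k=(abs(z-.18)<.005)&(abs(y)<.04)&(x<.03)&(x>-.03);print("bar",k.sum(),np.percentile(x[k],[3,50,97]))
to([.43,.152,.177],15.1)
E
```

```text
time_s: 25.9
tool_pos: [0.5821, 0.1938, 0.126]
tool_rot: [180.0, 0.0, 15.1]
force: [-0.6, -1.0, 0.1]
grip_width: 0.0602
grasp_force: 0.0
time_s: 26.9
tool_pos: [0.4845, 0.1674, 0.2356]
tool_rot: [180.0, 0.0, 15.1]
force: [-0.1, -0.6, 0.7]
grip_width: 0.0289
grasp_force: 0.0
time_s: 27.32
tool_pos: [0.4419, 0.1557, 0.2362]
tool_rot: [180.0, -0.1, 15.1]
force: [0.8, -0.0, 0.0]
grip_width: 0.0018
grasp_force: 0.0
batt 1499 [0.57004274 0.19044085 0.17893346] [0.09940309 0.11310508] [-0.01765033  0.01942478] [0.17368302 0.17893346 0.18061065]
bar 1640 [0.00140796 0.00700031 0.011603  ]
pos [0.4421 0.1559 0.2361] rot [-1.80e+02 -1.00e-01  1.51e+01] need [-0.64  0.03  4.96] turn 7.868313719983335e-05
```

View pics/w7.png

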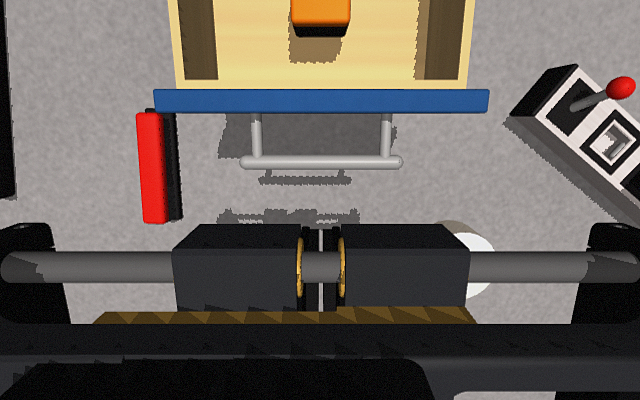

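The battery stands upright in the drawer at (320,15), its top at 0.179 as expected, and the bay at (612,145) is empty. The bar is at (320,162). Next I'll lower in front of the bar and push the drawer shut.

```bash
python3 -m jog '[[0,0,0,0.8,0],[0,0,0,1,0],[0,0,0,1,0],[0,0,0,1,0],[0,0,0,0.9,0],[0,0,0,0.2,0],[0,0,0,0,0]]'
python3 -m jog '[[0,0.3,0,0,0],[0,0.3,0,0,0],[0,0.4,0,0,0],[0,0.5,0,0,0],[0,0.6,0,0,0],[0,0.6,0,0,0],[0,0.6,0,0,0],[0,0.6,0,0,0],[0,0.6,0,0,0],[0,0.6,0,0,0],[0,0.6,0,0,0],[0,0.6,0,0,0]]'
python3 -m jog '[[0,0.4,0,0,0],[0,0.3,0,0,0],[0,0.2,0,0,0],[0,0,0,0,0]]'
python3 -c "
from h import *
from cell import env
p=env.get_obs()['tool_pos'];print(p[0]*.9655+p[1]*.2605)"
```

```text
time_s: 27.95
tool_pos: [0.4407, 0.1557, 0.1366]
tool_rot: [-179.9, 0.2, 15.1]
force: [-0.1, -0.5, 0.5]
grip_width: 0.0005
grasp_force: 0.0
time_s: 28.95
tool_pos: [0.5644, 0.1889, 0.1383]
tool_rot: [-180.0, -0.0, 15.1]
force: [-1.4, 0.3, 0.3]
grip_width: 0.0008
grasp_force: 0.8
time_s: 29.28
tool_pos: [0.5811, 0.1934, 0.1379]
tool_rot: [-180.0, -0.0, 15.1]
force: [0.1, -0.5, 0.5]
grip_width: 0.0006
grasp_force: 0.0
0.6114701095394659
```

```bash
python3 -m jog '[[0,0.2,0,0,0],[0,0.15,0,0,0],[0,0,0,0,0]]'
python3 -m jog '[[0,0.2,0,0,0],[0,0,0,0,0]]'
python3 -m jog '[[0,0.2,0,0,0],[0,0,0,0,0]]'
python3 -c "
from h import *
from cell import env
p=env.get_obs()['tool_pos'];print(p[0]*.9655+p[1]*.2605)"
```

```text
time_s: 29.53
tool_pos: [0.5875, 0.1951, 0.1381]
tool_rot: [180.0, -0.0, 15.1]
force: [-0.8, 0.1, -0.4]
grip_width: 0.0004
grasp_force: 0.0
time_s: 29.7
tool_pos: [0.5881, 0.1953, 0.1379]
tool_rot: [179.9, 0.4, 15.1]
force: [-8.1, -2.3, 4.5]
grip_width: 0.0004
grasp_force: 4.4
time_s: 29.87
tool_pos: [0.5881, 0.1953, 0.1379]
tool_rot: [179.9, 0.9, 15.1]
force: [-18.3, -6.4, 12.1]
grip_width: 0.0002
grasp_force: 10.0
0.6186680657054716
```

The stop is where I predicted (0.619 against 0.621). I'll back off and check everything.

```bash
python3 -m jog '[[0,-0.6,0,0,0],[0,-1,0,0,0],[0,-1,0,0,0],[0,-1,0,-1,0],[0,0,0,-1,0],[0,0,0,-1,0],[0,0,0,-1,0],[0,0,0,-1,0],[0,0,0,0,0],[0,0,0,0,0],[0,0,0,0,0]]'
python3 - <<'E'
from h import *
from cell import env,read_camera
o=env.get_obs();print(o["time_s"],o["force"].round(1),o["joint_velocities"].round(1).max())
d,P=wcloud()
W=P@R.from_euler('xyz',o["tool_rot"],degrees=True).as_matrix().T+o["tool_pos"]
ux=np.array([np.cos(CA),np.sin(CA)]);x=W[...,:2]@ux;y=(W[...,:2]-[.5945,.1958])@[-ux[1],ux[0]];z=W[...,2]
k=(abs(z-.18)<.005)&(abs(y)<.04)&(x>.55)&(x<.7);print("bar along",k.sum(),np.percentile(x[k],[3,50,97]))
k=(abs(z-.2)<.006)&(abs(y)<.06)&(x>.64)&(x<.72);print("front",np.percentile(x[k],[3,97]))
k=(abs(z-.2145)<.004)&(abs(y)<.06)&(x>.6)&(x<.9);print("cab top front",np.percentile(x[k],[1]))
s=read_camera("scene")["color"][140:290,220:460]
c=np.vstack([cv2.resize(s,(480,300),interpolation=cv2.INTER_CUBIC),cv2.resize(d["color"],(480,300))]);cv2.imwrite("pics/fin.png",c[:,:,::-1])
E
```

```text
time_s: 30.78
tool_pos: [0.525, 0.1782, 0.2374]
tool_rot: [180.0, 0.0, 15.1]
force: [-0.7, -0.6, 0.5]
grip_width: 0.0001
grasp_force: 0.0
30.7833 [-0.7 -0.6  0.5] 1.0
bar along 2209 [0.63033584 0.63618943 0.67051639]
front [0.67030228 0.68548908]Traceback (most recent call last):
  File "<stdin>", line 9, in <module>
    return _quantile_unchecked(
        a, q, axis, out, overwrite_input, method, keepdims, weights)
    return _ureduce(a,
                    func=_quantile_ureduce_func,
    ...<5 lines>...
                    overwrite_input=overwrite_input,
                    method=method)
    r = func(a, **kwargs)
    result = _quantile(arr,
                       quantiles=q,
    ...<2 lines>...
                       out=out,
                       weights=wgt)
    slices_having_nans = np.isnan(arr[-1, ...])
                                  ~~~^^^^^^^^^
IndexError: index -1 is out of bounds for axis 0 with size 0
```

The bar is at 0.6362, against 0.6365 predicted for shut. I've used all ten picture views, so I'll do the last check numerically and hand in.

```bash
python3 - <<'E'
from h import *
from cell import env,read_camera
d=read_camera("scene");P=cloud(d);hsv=cv2.cvtColor(d["color"],cv2.COLOR_RGB2HSV)
for n,a,b in(("red",(0,150,80),(5,255,255)),("blue",(105,120,60),(125,255,255)),("orange",(7,170,120),(18,255,255))):
    m=cv2.inRange(hsv,a,b);q=np.zeros_like(m);q[205:270,228:330]=m[205:270,228:330];q=(q>0)&(P[...,2]>.08)
    print(n,q.sum(),np.median(P[q],0).round(3) if q.sum() else "")
S=load("scene0.npz");df=np.abs(d["color"].astype(int)-S["color"]).sum(2)
print("white diff",df[234:252,242:258].mean(), "blue", df[228:246,262:278].mean(),"mug",df[240:270,358:382].mean(),"tape",df[160:185,402:432].mean(),"jar",df[272:300,182:204].mean(),"greens",df[225:280,195:235].mean())
E
python3 -c "
from cell import env
print(env.sign_off())"
```

```text
red 23 [ 0.612 -0.103  0.092]
blue 107 [ 0.543 -0.217  0.089]
orange 0 
white diff 6.159722222222222 blue 8.98611111111111 mug 9.290277777777778 tape 8.965333333333334 jar 6.202922077922078 greens 8.205
the job is handed in; nothing more can be done
None
```

The job is handed in: the rail is switched off, the orange battery stands in the top drawer, and the drawer is pushed shut against its stop; camera checks just before hand-in showed the white and blue batteries still plugged in, with no sign of anything else I compared having moved (the stapler and label roll were not compared).

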